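Pack the sharpening stones

TASK

Put the loose oil stone away in the open case with the one already packed there: slide the plywood separator sideways over the packed stone, without taking it out of the case, until it drops flat into its bed. Lay the loose stone gently on the separator, centred and lined up with it, then close the lid and press its front down against the seal until the catch holds it. Leave the sanding block and the yellow-handled chisel where they lie.

Things in the scene. Friction and masses are not known exactly. Their poses are not given: they have to be found in the camera images.
- case: Grey case standing fixed on the bench top (z 0). Origin: centre of its underside; x from its front (catch side, facing the robot) to the hinge side, y to its left, z up. Outside 194 (x) x 255 (y) mm, 69.5 mm high when shut. Inside x -90 to 90, y -120.5 to 120.5 mm; wall rim at z 46 mm, a soft rubber seal on it up to z 54 mm.
- bed (a point): Centre of the bed for the separator: a recess across the full inside depth (x), y -108.5 to -19.5 mm in the case's frame, floor at z 33 mm. The packed stone (50 x 160 mm, long side along x, fixed) is sunk in it, top flush with the floor, centred on this point (case frame 0, -64, 33 mm). Beyond the bed (y below -108.5) is a 12 mm wide stop ledge at z 37 mm.
- ledge (a point): Middle of the left ledge inside the case: flat, at z 37 mm (4 mm above the bed floor), y -19.5 to 120.5 mm in the case's frame (this point is at 0, 50.5, 37 mm).
- separator: Plywood sheet 175 (x) x 83 (y) x 5 mm, 0.06 kg, origin at the centre of its underside. Starts lying on the left ledge, its x along the case's x, 2.5 mm play to the front and back walls, 43 to 55 mm of bare ledge between it and the left wall. Slid towards the case's -y it stops against the stop ledge and drops 4 mm into the bed, which is 6 mm wider than it.
- stone: The loose oil stone on the bench: slab 50 (x) x 160 (y) x 25 mm, tan upper half, grey lower half, about 0.55 kg, origin at the centre of its underside. Packed, its long side runs along the case's x, either way round.
- lid (a joint): Lid hinge in rad: 0 shut and caught (can be pressed to -0.01), 1.57 upright, 1.75 fully open; starts near upright. Stiff (0.3 N m friction), so it stays where it is left. It meets the seal at 0.03 rad; about 12 to 20 N down on the front edge takes it past the catch. Uncaught, the seal lifts it back to 0.015 or more.
- lid_edge (a point): Middle of the outer front edge of the lid (198 mm from the hinge line, 21.5 mm above it when shut). The lid is a tray 194 x 255 mm with a flat top and a 21.5 mm skirt; open, its hollow side faces the front and this edge is at the top, on the rear side.
- lid_hinge (a point): Middle of the lid's hinge line, which runs along the case's y; x 99, z 48 mm in the case's frame.
- catch_nose (a point): Tip of the steel spring catch in the middle of the case's front wall, 24 mm wide, z 62 to 77 mm, reaching 20 mm in front of the case. The closing lid's keeper pushes it aside and it snaps over by itself; it need not be touched.
- sanding_block: Sanding block: brown paper-covered block 64 (x) x 112 (y) x 30 mm on the bench, to be left alone. Origin at the centre of its underside.
- chisel: Chisel with a yellow handle, 210 mm long (along its y), 24 mm high, lying on the bench left of the case, to be left alone. Origin at the middle of its length, underside.

How it is judged:
By the outcome, as a careful person would: the job done as asked, in the order asked, and still so for the second after the job is handed in, with the robot touching nothing.
It also fails if it takes over 72 s, if anything falls off the work surface, if the arm or the gripper's body presses on something with over 40 N, if the wrist force passes 120 N, or if a joint passes its speed limit or range.

ROBOT

A 6-joint arm with a two-finger parallel gripper is mounted at the origin on a cart in front of the work surface, level with it; the furniture and walls round the work are solid. World frame = base frame: x ahead of the robot, y to its left, z up, the work surface at z = 0. Lengths are in m, angles in degrees, forces in N, time in s.
With the tool pointing down it reaches from about 0.375 to 0.9 m from the base axis. Payload 3.1 kg.
Tool frame: the origin (TCP) lies midway between the tips of the shut fingers; the grasp point (between the pads) lies bot.hold_point_z behind it (bot.hold_point_z is the distance from the TCP to the grasp point, in m); z points along the fingers, y is the direction in which the jaws open and shut (so a half turn about z gives the same grasp; the last joint's range is limited). The gripper opens to 87 mm and grips with 3 to 60 N. Pads are 19 mm wide; open, the fingers measure 117 mm over their backs; the gripper's body (75 mm by 190 mm) begins 51 mm behind the grasp point.
Start: joints at [-85.858, 30.224, 82.088, -0, 67.689, -10.227], TCP at [0.155, -0.605, 0.223] pointing down, gripper open.
Joint ranges: [-176.69, 176.69], [-43.24, 126.21], [12.49, 139.97], [-82, 262], [0, 151.66], [-163.58, 163.58]. Speed limits (degrees/s): [159.86, 159.86, 180, 180, 180, 180].

INTERFACE

Orientations are given as a 3x3 rotation matrix whose columns are the frame's x, y, z axes.
In Python, from rig import bot, vision gives the robot as it stands.
- The arm moves only by the shell command python3 -m inch 'ROWS'. ROWS is JSON, a list of rows, each a list of 5 numbers: the finger opening in mm, from 0 to 87, then the shift along the tool's x, y, z in mm, then the turn about the tool's z in rad. In form: [[hand, dx, dy, dz, roll], ...]. A call has 1 to 8 rows; each row is the pose to reach, as a shift and turn from the pose measured when the call began, along the tool's axes at that moment; what a row does not reach only later rows make up. A row lasts 1/10 s, in which the tool goes at most 50 mm and 8.59 degrees, less where a joint would pass 70% of its speed; a pose out of reach is approached as far as the arm can. A call with a gripper value outside its range is refused whole. The fingers move at their own pace and stop on an object; the grip force is fixed at half the most. Time passes only in rows, so rows that repeat a pose let the fingers close. It gives the time, the measured TCP pose, the force and the opening at its end, in the units of the state.
- bot.read_state(): the state, without advancing time (a new reading comes with each control period).
- vision.capture(name): name is "side" or "top"; returns (picture, depth): 400x640x3 uint8, red, green, blue; 400x640 float32, m along the optical axis (not along the pixel's ray), 0 where there is no reading.
- vision.camera_model(name): a dict with "intrinsics" (3x3 intrinsics, pixels), "camera_from_world" (4x4, takes a point from world to camera coordinates). Camera axes: x right, y down, z forward; pixel columns grow to the right and rows downward; lengths in m; the calibration is good to about 2 mm. A picture is of the moment at which its call begins. camera_model takes no time and is no camera call.
- bot.hand_in(): hands the job in, once; it reports no verdict.
The state is a dict: "time_s": time; "joint_positions": joint angles; "qvel": joint speeds; "tau": joint torques, N m; "position": TCP position; "tcp_rot": TCP orientation; "force": force on the tool from outside, world axes, zero at the start; "moment": the same for the moment, N m; "opening": opening from 0.0 (shut) to 1.0 (fully open).
Only numpy, scipy, OpenCV 4.12 (cv2) and the standard library are available. Lean on these libraries where they do the work, as an engineer would, in place of code of your own. Each camera call takes 0.05 s, during which the arm holds its last target. There are 200 camera calls.

## Working session

There is one attempt and no reset: what is moved stays moved. The work goes in short steps, Python scripts to look and compute and a shell command to move; the robot and the scene stay as the last step left them, time stands still between calls to the robot, and variables do not carry over. Pictures are saved under pics/ and viewed, about 8 in all and at most 12, crops included, and the job is handed in when it is done.

```bash
ls; mkdir -p pics; cat > h.py <<'E'
import numpy as np, cv2
from rig import bot, vision
def snap(n,tag):
    p,d=vision.capture(n); cv2.imwrite(f'pics/{tag}.png',p[:,:,::-1]); np.savez(f'pics/{tag}.npz',p=p,d=d); return p,d
def cloud(n,d):
    m=vision.camera_model(n); K=np.array(m['intrinsics']); T=np.linalg.inv(np.array(m['camera_from_world']))
    v,u=np.mgrid[:d.shape[0],:d.shape[1]]
    P=np.stack([(u-K[0,2])/K[0,0]*d,(v-K[1,2])/K[1,1]*d,d],-1)
    W=P@T[:3,:3].T+T[:3,3]; W[d==0]=np.nan; return W
def proj(n,X):
    m=vision.camera_model(n); T=np.array(m['camera_from_world']); c=T[:3,:3]@np.array(X)+T[:3,3]; q=np.array(m['intrinsics'])@c; return q[:2]/q[2]
E
python3 - <<'E'
from h import *
a,_=snap('top','t0'); b,_=snap('side','s0')
s=bot.read_state(); print(s, bot.hold_point_z)
for n in('top','side'): print(vision.camera_model(n))
E
```

```text
pics
{'time_s': 0.1, 'joint_positions': array([-8.58589200e+01,  3.02752895e+01,  8.21466041e+01, -3.69155121e-04,
        6.76888457e+01, -1.02302602e+01]), 'qvel': array([-0.02168265, -0.13484409, -0.2033313 , -0.02293958, -0.12588822,
       -0.09801034]), 'tau': array([-4.08207907e-04, -4.40986526e+01, -1.77150536e+01,  6.34172140e-02,
        5.33880503e-02, -4.49851484e-05]), 'position': array([ 0.15507725, -0.60480051,  0.22166533]), 'tcp_rot': array([[ 9.68706853e-01,  2.48207599e-01, -1.45514998e-04],
       [ 2.48207412e-01, -9.68704994e-01,  1.92728867e-03],
       [ 3.37406589e-04, -1.90309565e-03, -9.99998132e-01]]), 'force': array([-0.54366346,  0.19329622, -0.67086208]), 'moment': array([ 0.03083402, -0.05965615,  0.00277858]), 'opening': 0.999339946500879} 0.0187
{'intrinsics': array([[364.25548514,   0.        , 313.84753324],
       [  0.        , 364.25548514, 197.73188678],
       [  0.        ,   0.        ,   1.        ]]), 'camera_from_world': array([[ 0.00147827, -0.99994155,  0.01071056,  0.02843614],
       [-0.99740067, -0.00224594, -0.07201991,  0.54192877],
       [ 0.07203976, -0.01057626, -0.99734569,  0.92957677],
       [ 0.        ,  0.        ,  0.        ,  1.        ]])}
{'intrinsics': array([[410.35963032,   0.        , 322.69716694],
       [  0.        , 410.35963032, 202.42030538],
       [  0.        ,   0.        ,   1.        ]]), 'camera_from_world': array([[-0.91684598, -0.39923429, -0.00232908,  0.51553317],
       [-0.18908317,  0.43935485, -0.8781884 ,  0.13636914],
       [ 0.35162622, -0.80472312, -0.47830922,  0.93240367],
       [ 0.        ,  0.        ,  0.        ,  1.        ]])}
```

View pics/t0.png

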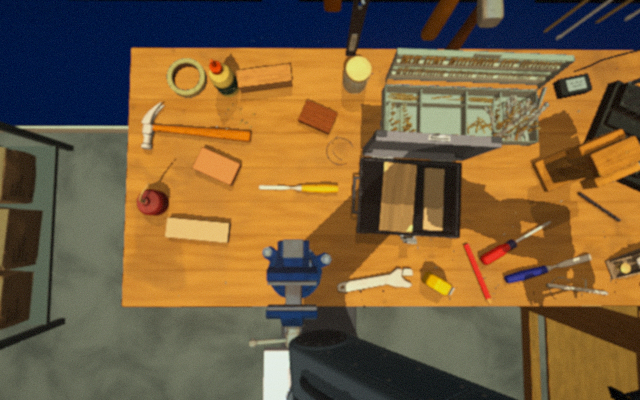

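View pics/s0.png

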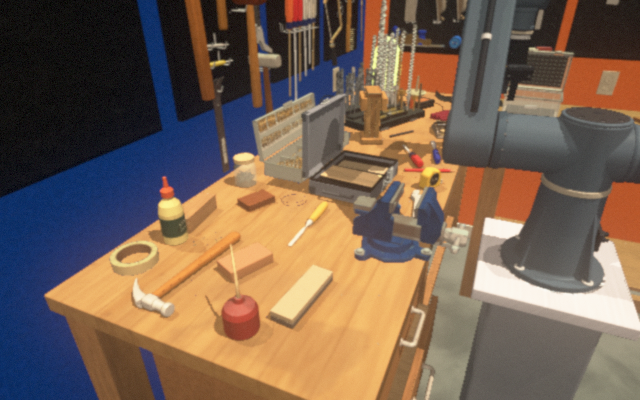

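The top view shows the stone at about (198,230), the sanding block at (217,165), the chisel at (298,188), and the case at (360-462,158-236) with its open lid behind. In the case the separator is on the left (398,195) and the packed stone on the right (433,197). A vise stands at (292,270), and the side view agrees with all of this.

```bash
python3 - <<'E'
from h import *
z=np.load('pics/t0.npz'); p,d=z['p'],z['d']; W=cloud('top',d)
def rect(sl,m,name):
    P=W[sl][m]; r=cv2.minAreaRect((P[:,:2]*1000).astype(np.float32)); print(name,len(P),np.round(r[0],1),np.round(r[1],1),round(r[2],2),'z',np.round(np.nanpercentile(P[:,2],[5,50,95])*1000,1))
sl=np.s_[205:255,155:240]; Z=W[sl][...,2]; rect(sl,(Z>.015)&(Z<.035),'stone')
sl=np.s_[140:190,185:250]; Z=W[sl][...,2]; rect(sl,(Z>.02)&(Z<.04),'block')
sl=np.s_[178:198,250:345]; Z=W[sl][...,2]; rect(sl,(Z>.006)&(Z<.04),'chisel')
print('bench z',np.nanmedian(W[200:215,250:262,2]))
sl=np.s_[150:250,345:475]; Z=W[sl][...,2]; 
m=(Z>.047)&(Z<.06); rect(sl,m,'rim')
# separator: z 37..47
sl=np.s_[160:235,375:420]; Z=W[sl][...,2]; m=(Z>.036)&(Z<.046); m=cv2.morphologyEx(m.astype(np.uint8),cv2.MORPH_OPEN,np.ones((5,5)))>0;rect(sl,m,'sep')
for r in (180,200,220):
    print(r,[(c,*(np.round(W[r,c]*1000).astype(int)),*p[r,c]) for c in range(352,470,4)])
for c in (390,430):
    print(c,[(r,*(np.round(W[r,c]*1000).astype(int)),*p[r,c]) for r in range(130,246,4)])
# vise heights
sl=np.s_[235:330,255:330];print('vise max',np.nanmax(W[sl][...,2]),W[sl][np.unravel_index(np.nanargmax(W[sl][...,2]),W[sl].shape[:2])])
im=cv2.resize(p[130:250,340:480],None,fx=5,fy=5,interpolation=cv2.INTER_CUBIC);cv2.imwrite('pics/c0.png',cv2.convertScaleAbs(im[:,:,::-1],alpha=1.8,beta=10))
E
```

```text
stone 1262 [463.2 344.7] [193.1  76.2] 74.18 z [21.3 24.4 27.4]
block 1009 [625.  284.8] [110.7  62. ] 65.83 z [24.1 27.1 30. ]
chisel 377 [568.1  64.9] [192.3  21.5] 89.95 z [ 6.8 16.9 22.3]
bench z -0.000389488888280054
rim 1457 [ 544.3 -213.4] [254.8 232. ] 87.15 z [48.8 54.  57.6]
sep 2248 [ 543.2 -183.1] [ 88.3 181.8] 83.1 z [39.  41.9 44.5]
180 [(352, np.int64(591), np.int64(-73), np.int64(0), np.uint8(172), np.uint8(110), np.uint8(50)), (356, np.int64(591), np.int64(-83), np.int64(-1), np.uint8(157), np.uint8(103), np.uint8(50)), (360, np.int64(586), np.int64(-89), np.int64(39), np.uint8(71), np.uint8(55), np.uint8(39)), (364, np.int64(586), np.int64(-99), np.int64(38), np.uint8(31), np.uint8(26), np.uint8(18)), (368, np.int64(587), np.int64(-110), np.int64(37), np.uint8(38), np.uint8(31), np.uint8(25)), (372, np.int64(586), np.int64(-120), np.int64(38), np.uint8(39), np.uint8(32), np.uint8(23)), (376, np.int64(587), np.int64(-130), np.int64(36), np.uint8(29), np.uint8(26), np.uint8(19)), (380, np.int64(587), np.int64(-141), np.int64(36), np.uint8(34), np.uint8(24), np.uint8(2
[... 12698 characters left out ...]
267), np.int64(37), np.uint8(143), np.uint8(109), np.uint8(67)), (222, np.int64(479), np.int64(-268), np.int64(33), np.uint8(182), np.uint8(143), np.uint8(88)), (226, np.int64(469), np.int64(-269), np.int64(31), np.uint8(233), np.uint8(192), np.uint8(118)), (230, np.int64(458), np.int64(-277), np.int64(5), np.uint8(155), np.uint8(125), np.uint8(78)), (234, np.int64(449), np.int64(-261), np.int64(52), np.uint8(41), np.uint8(39), np.uint8(30)), (238, np.int64(437), np.int64(-278), np.int64(1), np.uint8(172), np.uint8(116), np.uint8(51)), (242, np.int64(427), np.int64(-278), np.int64(1), np.uint8(192), np.uint8(126), np.uint8(47))]
vise max 0.23078035158428645 [0.26702942 0.0053563  0.23078035]
```

View pics/c0.png

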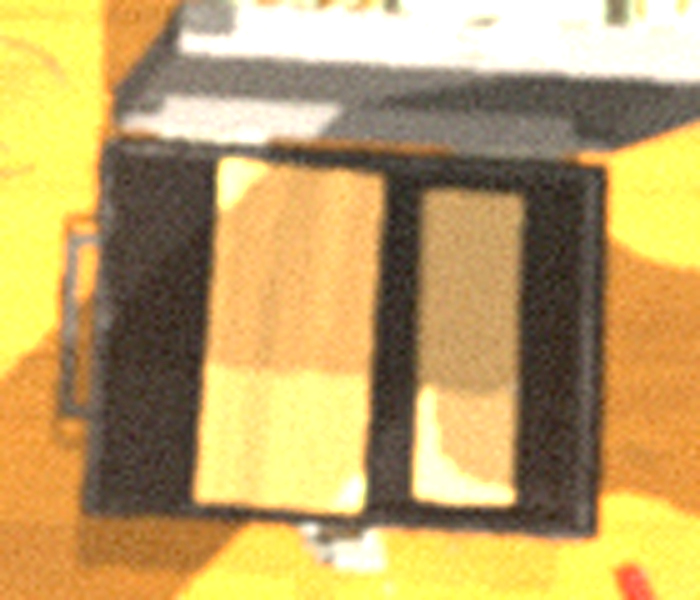

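```bash
cat >> h.py <<'E'
def ray(n,uv,z):
    m=vision.camera_model(n); K=np.array(m['intrinsics']); T=np.linalg.inv(np.array(m['camera_from_world']))
    uv=np.atleast_2d(uv).astype(float); r=np.c_[(uv[:,0]-K[0,2])/K[0,0],(uv[:,1]-K[1,2])/K[1,1],np.ones(len(uv))]@T[:3,:3].T
    return T[:3,3]+r*((z-T[2,3])/r[:,2])[:,None]
def fit(p,box,z,name,thr=None,n='top'):
    c0,c1,r0,r1=box; s=4; g=cv2.resize(p[r0:r1,c0:c1],None,fx=s,fy=s,interpolation=cv2.INTER_CUBIC)
    g=g[:,:,0].copy()
    t=thr or cv2.threshold(g,0,255,cv2.THRESH_OTSU)[0]
    m=(g>t).astype(np.uint8); cs,_=cv2.findContours(m,cv2.RETR_EXTERNAL,cv2.CHAIN_APPROX_NONE)
    c=max(cs,key=cv2.contourArea)[:,0]; uv=(c+.5)/s-.5+[c0,r0]
    X=ray(n,uv,z)[:,:2]*1000; r=cv2.minAreaRect(X.astype(np.float32)); print(name,t,np.round(r[0],1),np.round(r[1],1),round(r[2],2)); return r
def goal(x,y,z,yaw):
    "mm, world yaw of tool y (deg)"
    s=bot.read_state(); R=s['tcp_rot']; p=s['position']*1000; d=R.T@(np.array([x,y,z])-p)
    y0=np.degrees(np.arctan2(R[1,1],R[0,1])); k=(yaw-y0+90)%180-90
    j1=np.degrees(np.arctan2(y,x)); print('shift',np.round(d,1),'roll',round(-np.radians(k),3),'deg',round(-k,1),'j6 end',round(j1-y0-k,0),'pos',np.round(p,1),'yaw',round(y0,2),'t',s['time_s'],'F',np.round(s['force'],1),'op',round(s['opening']*87,1))
TH=None
E
python3 - <<'E'
from h import *
z=np.load('pics/t0.npz'); p=z['p']
fit(p,(376,420,156,238),.042,'sep',85)
fit(p,(419,450,162,236),.033,'packed',65)
W=cloud('top',z['d'])
# loose stone: colour vs bench: use blue channel/saturation
c=p[205:255,155:240].astype(int); print([tuple(map(int,c[25,i])) for i in range(2,85,6)])
hs=cv2.cvtColor(p,cv2.COLOR_RGB2HSV); q=np.stack([255-hs[...,1]]*3,-1)
fit(q,(155,240,205,255),.025,'stone')
# lid edge band
Z=W[...,2]; m=np.zeros(Z.shape,bool); m[128:165,350:480]=True; m&=(Z>.225)&(Z<.26); P=W[m]*1000
r=cv2.minAreaRect(P[:,:2].astype(np.float32)); print('lid edge',len(P),r,np.percentile(P[:,2],[2,50,98]),np.percentile(P[:,1],[1,99]))
for a in(135,137,139,141,143): print(a,np.round(W[a,[380,400,420,440]]*1000))
E
```

```text
sep 85 [ 544.2 -183.7] [ 88.3 180.8] 85.39
packed 65 [ 538.  -276.8] [ 56.4 164.8] 87.57
[(192, 123, 45), (193, 127, 45), (232, 195, 119), (232, 192, 114), (230, 189, 114), (233, 196, 119), (234, 195, 120), (234, 194, 120), (231, 190, 117), (234, 195, 121), (233, 195, 121), (231, 191, 116), (121, 83, 43), (210, 138, 48)]
stone 94.0 [461.6 328.7] [163.4  58.8] 84.45
lid edge 1131 ((647.962158203125, -196.1124267578125), (212.166015625, 21.953815460205078), 86.97528839111328) [240.73965454 244.21945991 253.28292382] [-299.95951378  -91.54211466]
135 [[ 653. -101.  244.]
 [ 653. -142.  243.]
 [ 653. -182.  246.]
 [ 653. -222.  245.]]
137 [[ 649. -101.  243.]
 [ 649. -142.  245.]
 [ 648. -181.  247.]
 [ 647. -219.  253.]]
139 [[ 645. -101.  244.]
 [ 645. -142.  243.]
 [ 645. -182.  246.]
 [ 645. -222.  244.]]
141 [[ 662. -120.  150.]
 [ 641. -141.  245.]
 [ 641. -182.  244.]
 [ 641. -223.  244.]]
143 [[ 662. -124.  129.]
 [ 660. -167.  142.]
 [ 657. -210.  153.]
 [ 637. -223.  242.]]
```

```bash
cat >> h.py <<'E'
C0=np.array([541.,-213.]);CT=np.radians(-2.4)
def cw(cx,cy): return C0+[cx*np.cos(CT)-cy*np.sin(CT),cx*np.sin(CT)+cy*np.cos(CT)]
def cg(cx,cy,z,yaw=-2.4): goal(*cw(cx,cy),z,yaw)
E
python3 -c "
from h import *
cg(-25,95,120)"
```

```text
shift [ 474.5 -381.7  102.6] roll -1.278 deg -73.2 j6 end -10.0 pos [ 155.1 -604.8  221.7] yaw -75.63 t 0.1 F [-0.5  0.2 -0.7] op 86.9
```

```bash
python3 -m inch '[[87,40,-30,0,-0.1],[87,80,-64,0,-0.22],[87,120,-97,0,-0.35],[87,160,-129,0,-0.5],[87,200,-161,0,-0.65],[87,240,-193,0,-0.8],[87,280,-225,0,-0.95],[87,280,-225,0,-0.95]]'; python3 -c "
from h import *
cg(-25,95,120)"
```

```text
time_s: 0.9
position: [0.3718, -0.3123, 0.2218]
tcp_rot: [[0.355, 0.935, -0.001], [0.935, -0.355, 0.005], [0.005, -0.003, -1.0]]
force: [-0.1, -0.5, 0.4]
opening: 0.998
shift [234.7  69.4 102.7] roll -0.321 deg -18.4 j6 end -10.0 pos [ 371.8 -312.3  221.8] yaw -20.81 t 0.9 F [-0.1 -0.5  0.4] op 86.8
```

```bash
python3 -m inch '[[87,47,14,0,-0.1],[87,94,28,0,-0.2],[87,141,42,0,-0.32],[87,188,56,0,-0.32],[87,235,69,0,-0.32],[87,235,69,45,-0.32],[87,235,69,90,-0.32],[87,235,69,103,-0.32]]'; python3 - <<'E'
from h import *
cg(-25,95,38.7)
p,_=snap('top','t1'); im=cv2.resize(p[120:260,330:490],None,fx=4,fy=4,interpolation=cv2.INTER_CUBIC);cv2.imwrite('pics/c1.png',cv2.convertScaleAbs(im[:,:,::-1],alpha=1.8,beta=10))
E
```

```text
time_s: 1.7
position: [0.517, -0.1152, 0.1155]
tcp_rot: [[0.043, 0.999, -0.009], [0.999, -0.043, 0.008], [0.008, -0.009, -1.0]]
force: [-1.2, 0.7, -1.1]
opening: 1.003
shift [-2.3  3.7 76.8] roll -0.001 deg -0.1 j6 end -10.0 pos [ 517.  -115.2  115.5] yaw -2.47 t 1.7 F [-1.2  0.7 -1.1] op 87.3
```

View pics/c1.png

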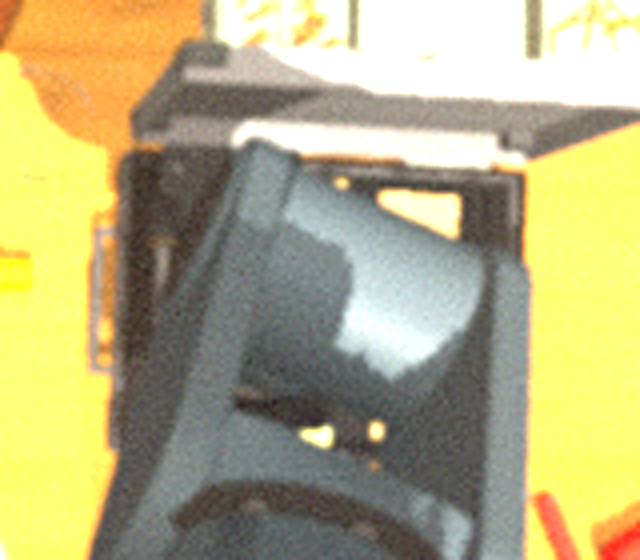

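The arm hides the inside of the case in this view, and the hand clears the upright lid. I'll go on by force and pose.

```bash
python3 -m inch '[[87,-2,4,25,0],[87,-2,4,50,0],[87,-2,4,65,0],[87,-2,4,70,0],[87,-2,4,70,0],[87,-2,4,70,0]]'; python3 - <<'E'
from h import *
cg(-25,95,38.7)
p,_=snap('side','s1'); im=cv2.resize(p[140:220,280:420],None,fx=5,fy=5,interpolation=cv2.INTER_CUBIC);cv2.imwrite('pics/c2.png',cv2.convertScaleAbs(im[:,:,::-1],alpha=1.5,beta=10))
E
```

```text
time_s: 2.35
position: [0.5208, -0.1177, 0.0459]
tcp_rot: [[0.045, 0.999, -0.008], [0.999, -0.044, 0.008], [0.008, -0.008, -1.0]]
force: [-0.2, 0.5, 0.2]
opening: 0.999
shift [ 0.6 -0.8  7.2] roll -0.003 deg -0.1 j6 end -10.0 pos [ 520.8 -117.7   45.9] yaw -2.55 t 2.35 F [-0.2  0.5  0.2] op 86.9
```

View pics/c2.png

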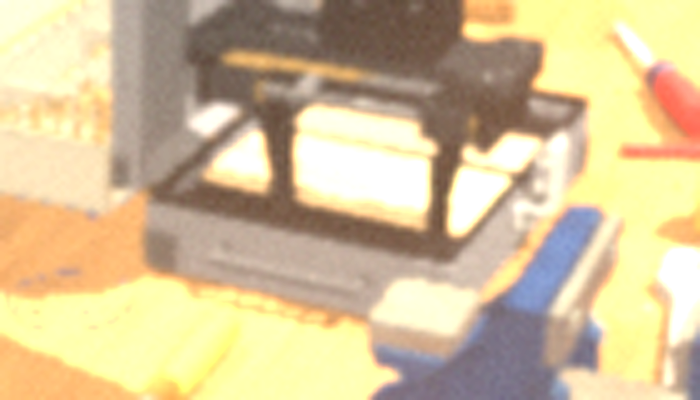

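The crop shows both fingers, at (280,190) and (440,230), inside the case on the bare ledge to the left of the separator.

```bash
python3 -m inch '[[87,0,-1,4,0],[87,0,-1,6.5,0],[87,0,-1,6.5,0],[87,-8,-1,6.5,0],[87,-16,-1,6.5,0],[87,-24,-1,6.5,0],[87,-34,-1,6.5,0],[87,-44,-1,6.5,0]]'; python3 -m inch '[[87,-8,0,0,0],[87,-16,0,0,0],[87,-24,0,0,0],[87,-32,0,0,0],[87,-32,0,0,0]]'; python3 -c "
from h import *
cg(-25,-12.5,39.2)"
```

```text
time_s: 3.2
position: [0.5179, -0.1625, 0.0393]
tcp_rot: [[0.045, 0.999, -0.007], [0.999, -0.045, 0.008], [0.008, -0.007, -1.0]]
force: [0.0, 0.8, 1.6]
opening: 0.998
time_s: 3.7
position: [0.5169, -0.196, 0.0391]
tcp_rot: [[0.046, 0.999, -0.006], [0.999, -0.046, 0.007], [0.007, -0.006, -1.0]]
force: [-0.3, 0.2, 0.5]
opening: 1.001
shift [-28.5  -0.1  -0.3] roll -0.004 deg -0.2 j6 end -21.0 pos [ 516.9 -196.    39.1] yaw -2.62 t 3.7 F [-0.3  0.2  0.5] op 87.1
```

```bash
python3 -m inch '[[87,-6,0,0,0],[87,-12,0,0,0],[87,-18,0,0,0],[87,-22,0,0,0],[87,-25,0,0,0],[87,-27,0,0,0],[87,-27,0,0,0]]'; python3 - <<'E'
from h import *
cg(-25,-12.5,39.2)
p,d=snap('side','s2'); im=cv2.resize(p[140:220,280:420],None,fx=5,fy=5,interpolation=cv2.INTER_CUBIC);cv2.imwrite('pics/c3.png',cv2.convertScaleAbs(im[:,:,::-1],alpha=1.5,beta=10))
E
```

```text
time_s: 4.4
position: [0.5157, -0.2233, 0.0389]
tcp_rot: [[0.046, 0.999, -0.006], [0.999, -0.046, 0.007], [0.006, -0.006, -1.0]]
force: [0.4, -0.5, -0.2]
opening: 0.995
shift [-1.2 -0.2 -0.3] roll -0.004 deg -0.2 j6 end -21.0 pos [ 515.7 -223.3   38.9] yaw -2.63 t 4.4 F [ 0.4 -0.5 -0.2] op 86.6
```

View pics/c3.png

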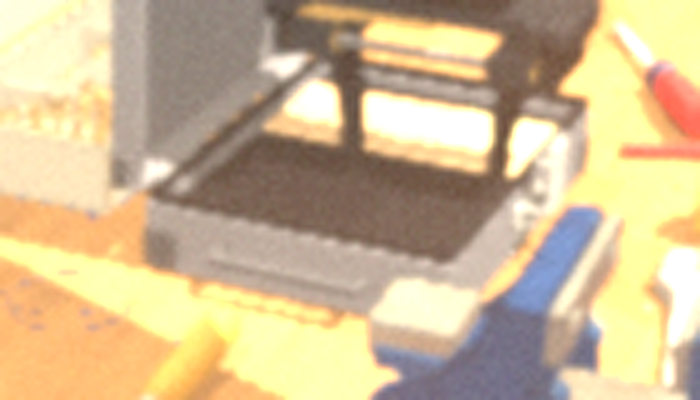

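```bash
python3 -m inch '[[87,-1,0,0,0],[87,-2,0,0,0],[87,-3,0,0,0],[87,-3,0,0,0]]';python3 -m inch '[[87,2,0,-20,0],[87,2,0,-60,0],[87,2,0,-105,0],[87,30,0,-110,0],[87,80,0,-110,0],[87,130,0,-110,0],[87,180,0,-110,0],[87,230,0,-110,0]]'; python3 - <<'E'
from h import *
p,d=snap('top','t2'); W=cloud('top',d); 
fit(p,(412,456,156,238),.038,'sep',85)
A=W[168:226,418:444]*1000; ok=np.isfinite(A[...,2])
P=A[ok]; print(np.linalg.lstsq(np.c_[P[:,:2]-P[:,:2].mean(0),np.ones(len(P))],P[:,2],rcond=None)[0], np.median(P[:,2]))
print('ledge z',np.nanmedian(W[180:220,375:400,2]))
im=cv2.resize(p[120:260,330:490],None,fx=4,fy=4,interpolation=cv2.INTER_CUBIC);cv2.imwrite('pics/c4.png',cv2.convertScaleAbs(im[:,:,::-1],alpha=1.8,beta=10))
E
```

```text
time_s: 4.85
position: [0.5156, -0.2261, 0.039]
tcp_rot: [[0.046, 0.999, -0.006], [0.999, -0.046, 0.007], [0.006, -0.006, -1.0]]
force: [0.1, 0.1, 0.3]
opening: 0.997
time_s: 5.65
position: [0.5266, 0.0046, 0.1507]
tcp_rot: [[0.047, 0.999, -0.005], [0.999, -0.047, 0.007], [0.006, -0.006, -1.0]]
force: [0.6, -0.1, -0.4]
opening: 1.0
sep 85 [ 542.1 -276.8] [ 90.  181.3] 87.44
[ 1.40615865e-03 -7.45679390e-04  3.82912283e+01] 38.27414566550469
ledge z 0.03765940829207365
```

View pics/c4.png

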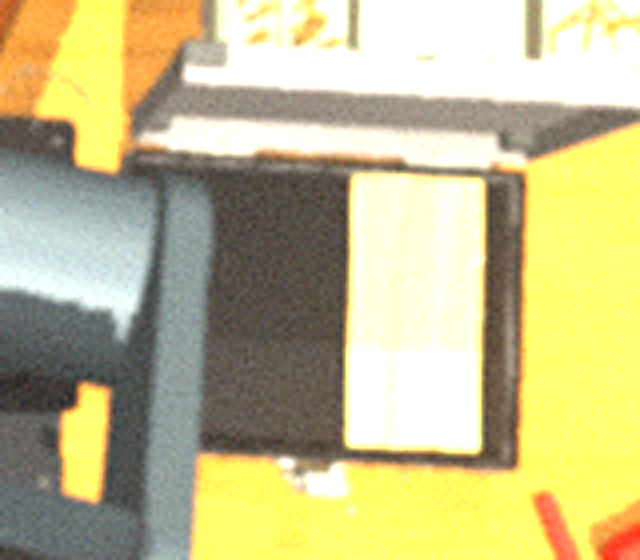

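The separator now lies flat: depth 38.3 mm with no slope, seen at crop (345-485,175-450). Next is the stone.

```bash
python3 - <<'E'
from h import *
p=np.load('pics/t0.npz')['p']
q=np.stack([p[...,2]]*3,-1)
r=fit(q,(155,240,205,255),.025,'stone',80); print(np.round(cv2.boxPoints(r)))
for c in(180,200,220): print([tuple(map(int,p[r,c])) for r in range(212,252,2)])
im=cv2.resize(p[195:265,145:250],None,fx=6,fy=6,interpolation=cv2.INTER_CUBIC);cv2.imwrite('pics/c5.png',im[:,:,::-1])
goal(r[0][0],r[0][1],140,-5.5)
E
```

```text
stone 80 [458.4 330.1] [160.6  51.2] 84.52
[[425. 253.]
 [476. 248.]
 [492. 408.]
 [441. 412.]]
[(201, 128, 45), (138, 91, 32), (128, 86, 32), (152, 111, 57), (234, 198, 126), (234, 195, 120), (231, 194, 116), (232, 192, 117), (230, 191, 118), (232, 192, 121), (231, 190, 112), (234, 195, 122), (232, 191, 119), (201, 148, 80), (170, 107, 32), (176, 108, 40), (196, 125, 41), (199, 128, 41), (197, 131, 48), (196, 130, 47)]
[(207, 138, 52), (201, 134, 52), (130, 81, 30), (121, 73, 26), (158, 117, 62), (233, 193, 119), (232, 193, 118), (232, 192, 116), (231, 192, 115), (234, 194, 118), (232, 190, 116), (235, 196, 120), (231, 191, 117), (232, 195, 121), (199, 151, 80), (177, 115, 40), (193, 124, 39), (214, 139, 48), (213, 144, 53), (215, 146, 50)]
[(211, 140, 56), (210, 139, 58), (203, 135, 50), (136, 87, 34), (128, 85, 31), (175, 129, 73), (232, 190, 113), (235, 200, 123), (233, 193, 123), (233, 197, 122), (233, 194, 118), (230, 189, 115), (232, 196, 117), (233, 192, 122), (234, 199, 126), (206, 159, 89), (183, 119, 43), (194, 128, 44), (200, 133, 45), (208, 138, 50)]
shift [314.5 -80.   14.9] roll 0.054 deg 3.1 j6 end 41.0 pos [525.2  12.3 150.6] yaw -2.4 t 5.7 F [-0.   4.2 -0.2] op 87.0
```

View pics/c5.png

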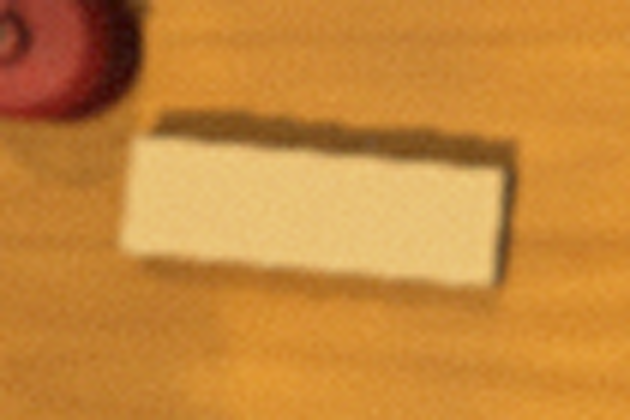

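The crop shows the stone cleanly at (120-505,135-285), with the red can beyond its left end.

```bash
python3 - <<'E'
from h import *
z=np.load('pics/t0.npz'); W=cloud('top',z['d'])*1000
A=W[232:300,262:325].reshape(-1,3); 
for lo in(330,370,400,420,440): 
    q=A[(A[:,0]>lo)&(A[:,1]>30)&(A[:,2]>15)]; print(lo,len(q),np.nanmax(q[:,2]) if len(q) else '',q[:,1].min() if len(q) else '', q[:,1].max() if len(q) else '')
B=W[150:216,130:185].reshape(-1,3); q=B[B[:,2]>40]; print(len(q),q.min(0),q.max(0)); q=q[q[:,2]>80]; print(len(q),q[:5])
E
```

```text
330 1917 152.85558897970753 30.09763351636661 163.24085530484783
370 1225 144.14596558854498 30.09763351636661 163.24085530484783
400 579 112.98742609877965 39.17934154572385 163.24085530484783
420 250 112.98742609877965 44.01417125257065 119.45312515671388
440 0   
571 [497.97589851 401.02352127  40.11713746] [564.98861994 477.37193206 153.56802445]
52 [[564.98861994 405.99170862 147.43284953]
 [564.30882958 401.02352127 153.56802445]
 [562.76358482 406.05806817 147.11144195]
 [560.79660442 409.48513073 144.29752141]
 [561.05504811 408.30411787 141.92073123]]
```

```bash
python3 -m inch '[[87,45,0,0,0],[87,95,0,0,0],[87,140,-10,0,0],[87,185,-30,0,0.05],[87,230,-50,0,0.054],[87,275,-70,0,0.054],[87,315,-80,0,0.054],[87,315,-80,0,0.054]]'; python3 -c "
from h import *
goal(458.4,330.1,50,-5.5)"
```

```text
time_s: 6.5
position: [0.457, 0.3348, 0.1551]
tcp_rot: [[0.09, 0.996, -0.006], [0.996, -0.09, 0.014], [0.013, -0.008, -1.0]]
force: [-0.4, -1.0, 0.2]
opening: 1.004
shift [ -6.    2.6 105.1] roll 0.006 deg 0.4 j6 end 41.0 pos [457.  334.8 155.1] yaw -5.14 t 6.5 F [-0.4 -1.   0.2] op 87.3
```

```bash
python3 -m inch '[[87,-6,2.6,30,0.006],[87,-6,2.6,65,0.006],[87,-6,2.6,105,0.006],[87,-6,2.6,105,0.006],[87,-6,2.6,105,0.006]]'; python3 -c "
from h import *
goal(458.4,330.1,3,-5.5)"
```

```text
time_s: 7.0
position: [0.4584, 0.3292, 0.0498]
tcp_rot: [[0.096, 0.995, -0.008], [0.995, -0.096, 0.013], [0.012, -0.009, -1.0]]
force: [-0.1, -0.2, 0.1]
opening: 1.002
shift [ 0.4  0.4 46.8] roll -0.001 deg -0.0 j6 end 41.0 pos [458.4 329.2  49.8] yaw -5.53 t 7.0 F [-0.1 -0.2  0.1] op 87.2
```

```bash
python3 -m inch '[[87,0.5,0.4,20,0],[87,0.5,0.4,38,0],[87,0.5,0.4,46.5,0],[87,0.5,0.4,46.5,0],[87,0.5,0.4,46.5,0]]'; python3 -m inch '[[50,0,0,0,0],[40,0,0,0,0],[40,0,0,0,0],[40,0,0,0,0],[40,0,0,0,0],[40,0,0,0,0],[40,0,0,0,0]]'; python3 -m inch '[[40,0,0,-15,0],[40,0,0,-40,0],[40,0,0,-70,0],[40,0,0,-110,0],[40,0,0,-150,0],[40,0,0,-150,0]]'; python3 - <<'E'
from h import *
cg(0,-64,150,-2.55)
goal(542.1,-276.8,150,-92.55)
p,d=snap('side','s3'); cv2.imwrite('pics/s3.png',p[:,:,::-1])
E
```

```text
time_s: 7.5
position: [0.4595, 0.3306, 0.0048]
tcp_rot: [[0.097, 0.995, -0.006], [0.995, -0.096, 0.014], [0.013, -0.007, -1.0]]
force: [-0.2, 0.2, 0.3]
opening: 0.996
time_s: 8.2
position: [0.4596, 0.3306, 0.0048]
tcp_rot: [[0.096, 0.995, -0.006], [0.995, -0.096, 0.014], [0.013, -0.007, -1.0]]
force: [-0.3, 0.0, 0.0]
opening: 0.575
time_s: 8.8
position: [0.4635, 0.3299, 0.1603]
tcp_rot: [[0.096, 0.995, 0.005], [0.995, -0.096, 0.019], [0.019, 0.003, -1.0]]
force: [1.9, -0.4, -6.0]
opening: 0.568
shift [-597.   132.9   -0.7] roll -0.052 deg -3.0 j6 end -25.0 pos [463.5 329.9 160.3] yaw -5.53 t 8.8 F [ 1.9 -0.4 -6. ] op 49.4
shift [-596.5  136.6   -0.6] roll 1.519 deg 87.0 j6 end 66.0 pos [463.5 329.9 160.3] yaw -5.53 t 8.8 F [ 1.9 -0.4 -6. ] op 49.4
```

View pics/s3.png

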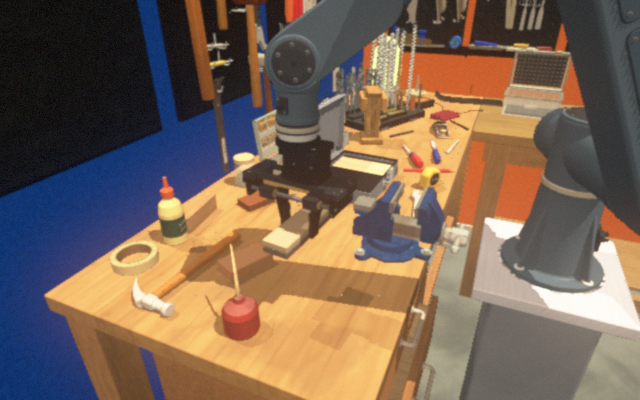

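The side view shows the stone gripped level and lifted, at about (300,235), and clear of the can and the vise.

```bash
python3 -m inch '[[40,-20,10,-15,0],[40,-50,30,-35,0],[40,-85,50,-50,0],[40,-125,70,-50,0.1],[40,-160,80,-50,0.2],[40,-190,83,-50,0.32],[40,-220,85,-50,0.44],[40,-245,87,-50,0.5]]'; python3 -c "
from h import *
goal(542.1,-276.8,150,-92.55)"
```

```text
time_s: 9.65
position: [0.5221, 0.0744, 0.2007]
tcp_rot: [[0.565, 0.825, -0.007], [0.825, -0.565, 0.017], [0.01, -0.015, -1.0]]
force: [-0.1, 0.6, -5.3]
opening: 0.575
shift [-278.9  215.8   44.7] roll 1.014 deg 58.1 j6 end 66.0 pos [522.1  74.4 200.7] yaw -34.43 t 9.65 F [-0.1  0.6 -5.3] op 50.0
```

```bash
python3 -m inch '[[40,-30,20,0,0.13],[40,-65,50,0,0.27],[40,-100,78,0,0.41],[40,-135,105,0,0.55],[40,-170,132,0,0.69],[40,-205,159,0,0.83],[40,-240,186,0,0.97],[40,-265,205,0,1.014]]'; python3 -c "
from h import *
goal(542.1,-276.8,100,-92.55)"
```

```text
time_s: 10.45
position: [0.5396, -0.2621, 0.1921]
tcp_rot: [[0.999, -0.049, -0.011], [-0.049, -0.999, 0.019], [-0.012, -0.018, -1.0]]
force: [-0.7, -0.5, -5.8]
opening: 0.575
shift [ 4.3 16.2 91.7] roll -0.005 deg -0.3 j6 end 66.0 pos [ 539.6 -262.1  192.1] yaw -92.84 t 10.45 F [-0.7 -0.5 -5.8] op 50.0
```

```bash
python3 -m inch '[[40,4.3,16,20,0],[40,4.3,16,50,0],[40,4.3,16,80,0],[40,4.3,16,90,0],[40,4.3,16,92,0],[40,4.3,16,92,0]]'; python3 -c "
from h import *
goal(542.1,-276.8,60,-92.55)"
```

```text
time_s: 11.05
position: [0.5421, -0.2764, 0.0994]
tcp_rot: [[0.999, -0.049, -0.012], [-0.049, -0.999, 0.019], [-0.013, -0.019, -1.0]]
force: [0.3, 0.6, -5.7]
opening: 0.569
shift [ 0.5  1.2 39.4] roll -0.005 deg -0.3 j6 end 66.0 pos [ 542.1 -276.4   99.4] yaw -92.82 t 11.05 F [ 0.3  0.6 -5.7] op 49.5
```

```bash
python3 -m inch '[[40,0.5,1,15,-0.005],[40,0.5,1.2,30,-0.005],[40,0.5,1.2,40,-0.005],[40,0.5,1.2,46,-0.005],[40,0.5,1.2,50,-0.005],[40,0.5,1.2,50,-0.005]]'; python3 - <<'E'
from h import *
goal(542.1,-276.8,43,-92.55)
p,d=snap('side','s4'); im=cv2.resize(p[120:220,290:430],None,fx=5,fy=5,interpolation=cv2.INTER_CUBIC);cv2.imwrite('pics/c6.png',cv2.convertScaleAbs(im[:,:,::-1],alpha=1.3,beta=10))
E
```

```text
time_s: 11.65
position: [0.5417, -0.2764, 0.0487]
tcp_rot: [[0.999, -0.044, -0.013], [-0.044, -0.999, 0.02], [-0.014, -0.019, -1.0]]
force: [-1.0, -0.7, -5.2]
opening: 0.573
shift [0.5 0.5 5.7] roll 0.0 deg 0.0 j6 end 66.0 pos [ 541.7 -276.4   48.7] yaw -92.53 t 11.65 F [-1.  -0.7 -5.2] op 49.9
```

View pics/c6.png

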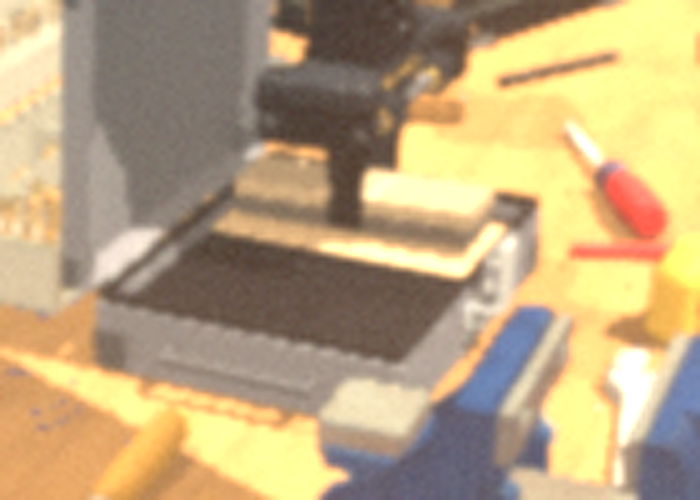

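Ten pictures viewed so far. The stone (230-495,165-240) hovers just above the separator, lined up with it.

```bash
python3 -m inch '[[40,0.5,0.5,1.5,0],[40,0.5,0.5,3,0],[40,0.5,0.5,3.5,0],[40,0.5,0.5,3.5,0]]'; python3 -m inch '[[40,0,0,0.8,0],[40,0,0,1.6,0],[40,0,0,1.6,0]]';python3 -c "
from h import *
goal(542.1,-276.8,43,-92.55)"
```

```text
time_s: 12.1
position: [0.5424, -0.2771, 0.0458]
tcp_rot: [[0.999, -0.044, -0.012], [-0.044, -0.999, 0.019], [-0.013, -0.019, -1.0]]
force: [0.6, 0.0, -5.3]
opening: 0.574
time_s: 12.4
position: [0.5424, -0.2771, 0.0447]
tcp_rot: [[0.999, -0.044, -0.012], [-0.044, -0.999, 0.019], [-0.012, -0.019, -1.0]]
force: [-1.6, 0.7, -2.3]
opening: 0.574
shift [-0.3 -0.3  1.7] roll 0.0 deg 0.0 j6 end 66.0 pos [ 542.4 -277.1   44.7] yaw -92.53 t 12.4 F [-1.6  0.7 -2.3] op 49.9
```

Contact has begun: the load fell from 5.3 N to 2.3 N. Ease it down a little more, then open.

```bash
python3 -m inch '[[40,0,0,1,0],[40,0,0,2,0],[40,0,0,2.2,0],[40,0,0,2.2,0]]'; python3 -c "
from h import *
goal(542.1,-276.8,43,-92.55)"
```

```text
time_s: 12.8
position: [0.5421, -0.2771, 0.0433]
tcp_rot: [[0.999, -0.044, -0.012], [-0.044, -0.999, 0.019], [-0.013, -0.018, -1.0]]
force: [-5.4, 2.4, 5.3]
opening: 0.569
shift [-0.  -0.3  0.3] roll 0.001 deg 0.0 j6 end 66.0 pos [ 542.1 -277.1   43.3] yaw -92.51 t 12.8 F [-5.4  2.4  5.3] op 49.5
```

```bash
python3 -m inch '[[51,0,0,0,0],[52,0,0,0,0],[54,0,0,0,0],[58,0,0,0,0],[64,0,0,0,0],[64,0,0,0,0],[64,0,0,0,0]]'; python3 -m inch '[[64,0,0,-10,0],[64,0,0,-30,0],[64,0,0,-75,0],[64,0,0,-125,0],[64,0,0,-175,0],[64,-40,-10,-215,0],[64,-90,-60,-250,0],[0,-130,-110,-250,0]]'; python3 - <<'E'
from h import *
p,d=snap('top','t3'); W=cloud('top',d)*1000; 
im=cv2.resize(p[120:260,330:490],None,fx=4,fy=4,interpolation=cv2.INTER_CUBIC);cv2.imwrite('pics/c7.png',cv2.convertScaleAbs(im[:,:,::-1],alpha=1.3,beta=10))
A=W[160:235,410:456].reshape(-1,3); m=(A[:,2]>57)&(A[:,2]<69); P=A[m]; r=cv2.minAreaRect(P[:,:2].astype(np.float32)); print('stone',r,np.median(P[:,2]),np.linalg.lstsq(np.c_[P[:,:2]-P[:,:2].mean(0),np.ones(len(P))],P[:,2],rcond=None)[0])
goal(542,-277,240,-92.5)
E
```

```text
time_s: 13.5
position: [0.5422, -0.2772, 0.0433]
tcp_rot: [[0.999, -0.044, -0.012], [-0.044, -0.999, 0.019], [-0.013, -0.018, -1.0]]
force: [0.7, 0.6, 0.1]
opening: 0.728
time_s: 14.3
position: [0.4492, -0.2029, 0.2914]
tcp_rot: [[0.999, -0.046, -0.006], [-0.046, -0.999, 0.014], [-0.006, -0.014, -1.0]]
force: [0.3, 1.2, -1.0]
opening: 0.703
stone ((557.0377807617188, -276.2257995605469), (51.336856842041016, 130.51194763183594), 88.20862579345703) 63.442584141405135 [ 5.85624495e-05 -1.21058173e-02  6.33979747e+01]
shift [104.8  80.1  46.6] roll 0.001 deg 0.1 j6 end 65.0 pos [ 441.5 -193.7  290.3] yaw -92.45 t 14.35 F [-5.8  5.2 -1.3] op 57.8
```

View pics/c7.png

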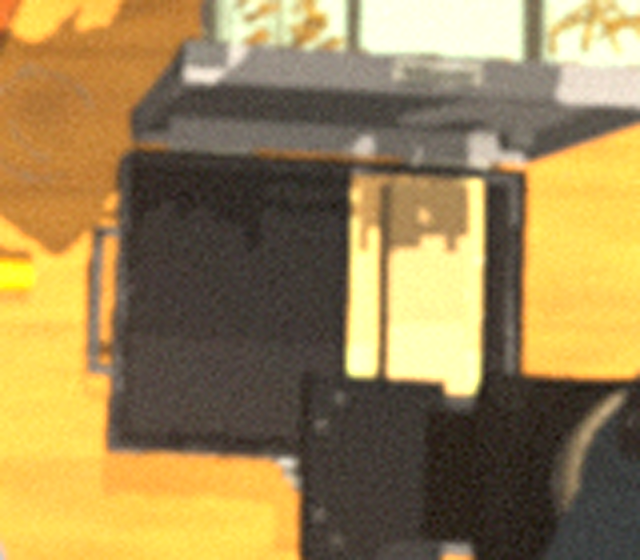

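The stone lies flat, top at z 63.4 mm and centred on the separator (y -276.2 against -276.8). Now the lid.

```bash
python3 -m inch '[[0,0,0,-5,0],[0,45,0,-5,0],[0,90,2,-5,0],[0,135,4,-5,0],[0,180,5,-5,0],[0,220,6,-5,0],[0,250,6,-5,0],[0,250,6,-5,0]]'; python3 -c "
from h import *
goal(692,-216,213,-92.45)"
```

```text
time_s: 15.15
position: [0.6951, -0.211, 0.2892]
tcp_rot: [[0.999, -0.041, -0.014], [-0.041, -0.999, 0.024], [-0.015, -0.023, -1.0]]
force: [-0.4, 0.7, 0.0]
opening: 0.018
shift [-1.7  6.8 76.1] roll 0.001 deg 0.1 j6 end 75.0 pos [ 695.1 -211.   289.2] yaw -92.37 t 15.15 F [-0.4  0.7  0. ] op 1.6
```

```bash
python3 -m inch '[[0,-1,6,25,0],[0,-1,6,50,0],[0,-1,6,76,0],[0,-1,6,76,0],[0,-1,6,76,0],[0,-10,6,76,0],[0,-20,6,76,0],[0,-20,6,76,0]]'; python3 -c "
from h import *
goal(627.6,-214,213,-92.45)"
```

```text
time_s: 15.95
position: [0.6726, -0.2146, 0.2151]
tcp_rot: [[0.999, -0.042, -0.014], [-0.042, -0.999, 0.023], [-0.015, -0.023, -1.0]]
force: [-0.2, -0.2, 0.5]
opening: 0.009
shift [-44.9   1.4   2.8] roll 0.001 deg 0.1 j6 end 74.0 pos [ 672.6 -214.6  215.1] yaw -92.4 t 15.95 F [-0.2 -0.2  0.5] op 0.7
```

```bash
python3 -m inch '[[0,-15,1,1,0],[0,-30,1,2,0],[0,-45,1,3,0],[0,-59,1,6,0],[0,-73,1,9,0],[0,-87,1,14,0],[0,-100,1,20,0],[0,-112,1,27,0]]'; python3 -c "
from h import *
goal(548,-210,180,-92.45)"
```

```text
time_s: 16.75
position: [0.561, -0.2106, 0.1911]
tcp_rot: [[0.999, -0.042, -0.01], [-0.042, -0.999, 0.021], [-0.01, -0.021, -1.0]]
force: [2.4, -0.5, -0.8]
opening: 0.008
shift [-12.9   0.1  11.3] roll 0.001 deg 0.0 j6 end 71.0 pos [ 561.  -210.6  191.1] yaw -92.41 t 16.75 F [ 2.4 -0.5 -0.8] op 0.7
```

```bash
python3 -m inch '[[0,-13,0,11,0],[0,-24,0,21,0],[0,-34,0,31,0],[0,-44,0,42,0],[0,-52,0,55,0],[0,-59,0,68,0],[0,-65,0,80,0],[0,-65,0,80,0]]'; python3 -c "
from h import *
goal(462,-209,80,-92.45)"
```

```text
time_s: 17.55
position: [0.494, -0.2057, 0.1114]
tcp_rot: [[0.999, -0.043, -0.012], [-0.042, -0.999, 0.023], [-0.012, -0.022, -1.0]]
force: [0.0, 0.7, -0.6]
opening: 0.003
shift [-31.4   5.4  31.7] roll 0.0 deg 0.0 j6 end 68.0 pos [ 494.  -205.7  111.4] yaw -92.45 t 17.55 F [ 0.   0.7 -0.6] op 0.2
```

```bash
python3 -m inch '[[0,-4,4,10,0],[0,-6,4,20,0],[0,-7,4,28,0],[0,-7,4,12,0],[0,-20,5,8,0],[0,-31,5,8,0],[0,-31,5,20,0],[0,-31,5,27,0]]'; python3 -c "
from h import *
goal(462,-209,74,-92.45)"
```

```text
time_s: 18.35
position: [0.4614, -0.2084, 0.0835]
tcp_rot: [[0.999, -0.044, -0.013], [-0.043, -0.999, 0.024], [-0.014, -0.023, -1.0]]
force: [-0.1, 1.0, -0.5]
opening: 0.007
shift [0.7 0.8 9.5] roll -0.001 deg -0.0 j6 end 68.0 pos [ 461.4 -208.4   83.5] yaw -92.49 t 18.35 F [-0.1  1.  -0.5] op 0.6
```

```bash
python3 -m inch '[[0,0,0,4,0],[0,0,0,8,0],[0,0,0,10,0],[0,0,0,11.5,0],[0,0,0,12.5,0],[0,0,0,12.5,0]]'; python3 -m inch '[[0,0,0,1,0],[0,0,0,2,0],[0,0,0,2,0]]'; python3 -c "
from h import *
goal(462,-209,69.5,-92.45)"
```

```text
time_s: 18.95
position: [0.4609, -0.2082, 0.0712]
tcp_rot: [[0.999, -0.043, -0.014], [-0.042, -0.999, 0.024], [-0.015, -0.023, -1.0]]
force: [-3.3, -1.2, 8.8]
opening: 0.004
time_s: 19.25
position: [0.4607, -0.2082, 0.0697]
tcp_rot: [[0.999, -0.042, -0.014], [-0.042, -0.999, 0.024], [-0.015, -0.023, -1.0]]
force: [-3.6, -0.1, 10.9]
opening: 0.003
shift [1.3 0.8 0.1] roll 0.0 deg 0.0 j6 end 68.0 pos [ 460.7 -208.2   69.7] yaw -92.42 t 19.25 F [-3.6 -0.1 10.9] op 0.3
```

```bash
for i in 1; do python3 -m inch '[[0,0,0,0.7,0],[0,0,0,1.4,0],[0,0,0,1.4,0]]'; python3 -m inch '[[0,0,0,0.7,0],[0,0,0,1.4,0],[0,0,0,1.4,0]]'; done
```

```text
time_s: 19.55
position: [0.4606, -0.2082, 0.0689]
tcp_rot: [[0.999, -0.042, -0.015], [-0.041, -0.999, 0.023], [-0.016, -0.023, -1.0]]
force: [-2.6, 0.9, 11.0]
opening: 0.004
time_s: 19.85
position: [0.4605, -0.2081, 0.0682]
tcp_rot: [[0.999, -0.041, -0.015], [-0.041, -0.999, 0.023], [-0.016, -0.023, -1.0]]
force: [-2.5, -0.3, 12.7]
opening: 0.007
```

```bash
python3 -m inch '[[0,0,0,1,0],[0,0,0,2,0],[0,0,0,2,0]]'; python3 -m inch '[[0,0,0,1,0],[0,0,0,2,0],[0,0,0,2,0]]'
```

```text
time_s: 20.15
position: [0.4605, -0.2082, 0.068]
tcp_rot: [[0.999, -0.041, -0.015], [-0.04, -0.999, 0.023], [-0.016, -0.022, -1.0]]
force: [-5.5, 1.3, 21.0]
opening: 0.006
time_s: 20.45
position: [0.4606, -0.2082, 0.068]
tcp_rot: [[0.999, -0.04, -0.014], [-0.04, -0.999, 0.022], [-0.015, -0.021, -1.0]]
force: [-4.1, 1.2, 23.4]
opening: 0.004
```

The lid is on its end stop: force went up to 23 N with no further travel. Lift off and check.

```bash
python3 -m inch '[[0,0,0,-4,0],[0,0,0,-20,0],[0,0,0,-60,0],[0,0,0,-110,0],[0,0,0,-150,0],[0,-30,40,-150,0],[0,-60,85,-150,0],[0,-60,130,-150,0]]'; python3 -m inch '[[0,-20,40,0,0],[0,-40,80,0,0],[0,-70,115,0,0],[0,-90,150,0,0],[0,-90,150,0,0]]'; python3 - <<'E'
from h import *
s=bot.read_state(); print(s['position'],s['force'])
p,d=snap('top','t4'); W=cloud('top',d)*1000
ct=np.array([np.cos(CT),np.sin(CT)]); A=W.reshape(-1,3)[np.isfinite(W).all(-1).ravel()]; X=(A[:,:2]-C0)@ct; Y=(A[:,:2]-C0)@np.array([-ct[1],ct[0]])
m=(abs(X)<85)&(abs(Y)<115)&(A[:,2]>50)&(A[:,2]<110); print(m.sum(),'plane [slope x, y, z0]',np.linalg.lstsq(np.c_[X[m],Y[m],np.ones(m.sum())],A[m,2],rcond=None)[0])
for lo in(-90,-60,-30,0,30,60): k=m&(X>lo)&(X<lo+30); print(lo,np.median(A[k,2]))
p2,_=snap('side','s5'); c=lambda a,b:cv2.convertScaleAbs(cv2.resize(a,b,interpolation=cv2.INTER_CUBIC)[:,:,::-1],alpha=1.2,beta=5)
cv2.imwrite('pics/f.png',np.vstack([c(p[130:260,120:490],(740,260)),c(p2[120:300,180:440],(468,324)) if 0 else c(p2[130:280,150:520],(740,300))]))
for n,(bx,z) in {'block':((185,250,140,190),.03)}.items():
  for q in (np.load('pics/t0.npz')['p'],p): h=cv2.cvtColor(q,cv2.COLOR_RGB2HSV); fit(np.stack([255-h[...,1]]*3,-1),bx,z,n)
q=np.load('pics/t0.npz')['p'].astype(int); print('chisel img diff',abs(q-p)[180:198,255:342].mean(),'block diff',abs(q-p)[145:188,190:245].mean())
E
```

```text
time_s: 21.25
position: [0.3949, -0.3378, 0.2157]
tcp_rot: [[0.999, -0.039, -0.017], [-0.039, -0.999, 0.025], [-0.018, -0.024, -1.0]]
force: [2.0, 0.4, 0.6]
opening: 0.004
time_s: 21.75
position: [0.2965, -0.4893, 0.2127]
tcp_rot: [[0.999, -0.045, -0.017], [-0.044, -0.999, 0.022], [-0.018, -0.021, -1.0]]
force: [0.1, 0.3, -0.7]
opening: 0.004
[ 0.29654607 -0.48928519  0.21274103] [ 0.13122776  0.31363662 -0.68545654]
6337 plane [slope x, y, z0] [-1.11573925e-03 -2.17656429e-03  6.96464293e+01]
-90 69.64988340390389
-60 69.791721530146
-30 69.7043019991479
0 69.63680997579536
30 69.6334154868673
60 69.58326052518926
block 69.0 [620.5 288.5] [120.2  77.7] 63.33
block 67.0 [626.7 290.9] [134.6  84.5] 80.99
chisel img diff 15.633886760323541 block diff 4.962367864693446
```

View pics/f.png

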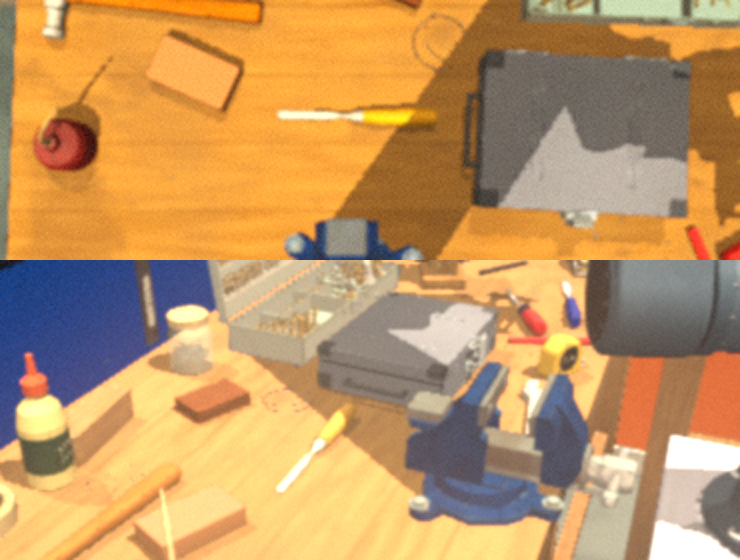

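The picture shows the case shut and level, with the chisel at (355,117) and the block at (195,70) where they were. The lid plane slopes about 0.001 rad, below the 0.015 or more of an uncaught lid, so the catch holds.

```bash
python3 -c "
from rig import bot
print(bot.hand_in())"
```

```text
the job is handed in; nothing more can be done
None
```

The loose stone is packed in the case on the separator, the lid is shut and caught, and the job is handed in. It took about 22 s of robot time.

- **Separator:** I slid it over the packed stone with the opened fingers. It dropped flat into its bed; depth showed its top at 38.3 mm with no slope.
- **Stone:** I gripped it across its width, laid it on the separator, pressed to about 5 N and released it. Depth showed its top at 63.4 mm, flat. It was centred across the separator to about 1 mm, and its rear end lay where expected along its length.
- **Lid:** I pulled it over from behind, then pressed its front down to about 23 N, where it stopped moving. After I lifted off, its top was level at 69.6 mm with a slope of about 0.001 rad. An uncaught lid would stand at 0.015 rad or more, so the catch holds.

**Less certain checks:**
- The stone's turn relative to the separator was read about 0.8° off, from a view partly blocked by the arm. I did not measure it again before closing the lid.
- My before-and-after fit of the sanding block (63° against 81°) disagreed, as did the chisel's image difference. I put both down to the arm's changed shadows: the pictures show both lying as before, and the arm never went near them.

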